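# Clamp a glued locket in a goldsmith's hand press

## Robot

A 6-joint arm with a two-finger parallel gripper is mounted at the origin on the work surface. World frame = base frame: x ahead of the robot, y to its left, z up, the work surface at z = 0. Lengths are in mm, angles in rad, forces in N, time in s.
With the tool pointing down it reaches from about 350 to 850 mm from the base axis. Payload 8.1 kg.
Tool frame: the origin (TCP) lies between the finger pads; the fingertips stand 14 mm ahead of it and the grasp point (between the pads) lies 5 mm behind it; z points along the fingers, y is the line along which they close (so a half turn about z gives the same grasp; the last joint's range is limited). The gripper opens to 93 mm and grips with 3 to 60 N. Pads are 15 mm wide; open, the fingers measure 128 mm over their backs; the gripper's body (75 mm by 188 mm) begins 65 mm behind the grasp point.
Start: joints at [-1.315, 0.13, 1.488, -0, 1.523, -0.085], TCP at [200.565, -565.49, 232.635] pointing down, gripper open.
Joint ranges: [-2.96, 2.96], [-0.89, 2.26], [0.02, 2.5], [-1.34, 4.48], [0, 2.73], [-2.66, 2.66]. Speed limits (rad/s): [2.39, 2.39, 2.79, 3.14, 3.14, 3.14].

## Interface

Orientations are given as a unit quaternion [w, x, y, z].
In Python, from workcell import get_state, snapshot, finish_job gives the robot as it stands.
- The arm moves only by the shell command python3 -m jog 'ROWS' [OPENING] [FORCE]. ROWS is JSON, a list of rows, each an object with "offset": the shift along the world's x, y, z in cm, a list of three; "yaw": the turn about the world's z in degrees. A call has 1 to 10 rows; each row shifts and turns the commanded pose from where the row before left it; what a row does not reach is not made up. A row lasts 1/12 s, in which the tool goes at most 41.7 mm and 7.16 degrees, less where a joint would pass 70% of its speed; a pose out of reach is approached as far as the arm can. A call with a gripper value outside its range is refused whole. OPENING is the closure, from -1 (fully open) to 1 (shut), set as the call begins (- or left out, the last holds). The fingers move at their own pace and stop on an object; FORCE is the grip in N (left out, the last holds). Time passes only in rows, so rows that do not move let the fingers close. It gives the time, the measured TCP pose, the force, the opening and the grip force at its end, in the units of the state.
- get_state(): the state, without advancing time (a new reading comes with each control period).
- snapshot(name): name is "scene" or "side" or "wrist"; returns a dict with "color" (480x640x3 uint8, red, green, blue), "depth" (480x640 float32, mm along the optical axis (not along the pixel's ray), 0 where there is no reading), "camera_matrix" (3x3 intrinsics, pixels), "position" and "orientation" of the camera in the world. Camera axes: x right, y down, z forward; pixel columns grow to the right and rows downward; lengths in mm; the calibration is good to about 2 mm. A picture is of the moment at which its call begins.
- finish_job(): hands the job in; it is judged then, once.
The state is a dict: "t": time; "qpos": joint angles; "joint_vel": joint speeds; "tau": joint torques, N m; "tool_pos": TCP position; "tool_rot": TCP orientation; "ft_force": force on the tool from outside, world axes, zero at the start; "ft_torque": the same for the moment, N m; "grip_width": opening from 0.0 (shut) to 1.0 (fully open); "gripper_force": force on a finger pad.
Only numpy, scipy, OpenCV 4.12 (cv2) and the standard library are available. Lean on these libraries where they do the work, as an engineer would, in place of code of your own. Each camera call takes 0.05 s, during which the arm holds its last target. There are 200 camera calls.

## Task

Lay the round locket flat in the round nest of the hand press and let go of it, then bring the press lever down until the lever is level, so that the sprung pad bears on the locket about halfway through its give, and keep it there: the glue is setting, so the program finishes while still holding the lever level. Never squash the pad to the end of its give, and leave the square and oval lockets and the other loose things on the counter where they are.

Things in the scene. Friction and masses are not known exactly. Their poses are not given: they have to be found in the camera images.
- press: Grey hand press, fixed. Origin on the counter under the nest centre; x runs from nest to hinge, z up. Base plate 215 x 110 x 18 mm (x -80 to +135 mm); on it, about the origin, an aluminium nest block 72 x 72 mm, top 26 mm above the counter. The lever's hinge axis runs along the press's y through x = +95 mm, z = 70 mm, between cheeks 83 mm high, 46 mm wide over all.
- nest (a point): Centre of the flat floor of the round nest, 22 mm above the counter. The recess is 44 mm across and 4 mm deep, with a 3 mm chamfered rim.
- lever_angle (a joint): Lever angle, rad: 0 raised (where its spring holds it, 95 degrees above level, leaning 5 degrees back from the nest), 1.658 level over the nest, hard stop 1.80. Let go, it flies back up. Pulling its handle takes about 1 to 5 N, about 9 N in all when level on a locket.
- lever: The press lever: a straight steel bar 16 mm wide, 14 mm thick, with the black grip at its end and the pad under it. Origin on the hinge axis, in the bar's middle plane; its own x runs from the grip to the hinge, its z is upright when the lever is level.
- handle (a point): Black barrel grip on the lever's end, 26 mm in diameter, 36 mm long, flat ends facing along the hinge axis (own y = press's y). Origin at its centre, 190 mm from the hinge axis, 259 mm above the counter raised, 70 mm level. Pinched from above by its flat ends, it turns between the fingers as the lever swings, the bar passing between them.
- pad: Round white sprung pad, 22 mm in diameter, under the lever, 95 mm from the hinge. Origin mid pressing face, 39 mm below the lever's middle plane with its spring free. It gives up to 14 mm towards the lever, about 1.5 N per mm. On the seated round locket it touches about 0.06 rad above level; at level it is pushed in 6 mm and presses with about 10 N.
- round_locket: Round brass locket, 36 mm in diameter, 15 mm thick (straight side 11 mm, bevelled to a flat top 26 mm across), 50 to 100 g, lying flat. Origin at the centre of its underside, z up. A hanging loop sticks out 6 mm along its own +y, 8 mm up; it may point any way in the nest. The nest is 4 mm deep: grip with the fingertips 5 mm or more above the underside.
- square_locket: Brass locket, square, 32 x 32 x 15 mm, origin at the centre of its underside. Not to be used.
- oval_locket: Brass locket, oval, 24 x 42 x 15 mm, origin at the centre of its underside. Not to be used.
- pad_tray: Flat dark display mat, 140 x 270 mm, 8 mm thick, fixed; its origin is the centre of its underside, its y along the 270 mm. The three lockets lie on it in a row along its y, about 85 mm apart, in any order.
- bangle: Brass bangle, 66 mm across, 6 mm high, lying flat; origin at the centre of its underside. Leave alone.
- calculator: Black desk calculator, 160 x 110 x 23 mm; origin at the centre of its underside. Leave alone.
- gift_box: Red gift box, 70 x 70 x 50 mm with a wooden ball knob to 64 mm; origin at the centre of its underside. Leave alone.
- loupe: Black eyeglass loupe, 38 mm in diameter, 35 mm high, upright; origin at the centre of its underside. Leave alone.
- water_bottle: Clear water bottle with a blue cap, 64 mm in diameter, 200 mm high; origin at the centre of its underside. Leave alone.

How it is judged:
By the outcome, as a careful person would: the job done as asked, in the order asked, and still so for the second after the job is handed in, while the arm keeps its last pose, push and grip.
It also fails if it takes over 67 s, if anything falls off the work surface, if the arm or the gripper's body presses on something with over 40 N, if the wrist force passes 120 N, or if a joint passes its speed limit or range.

## Working session

There is one attempt and no reset: what is moved stays moved. The work goes in short steps, Python scripts to look and compute and a shell command to move; the robot and the scene stay as the last step left them, time stands still between calls to the robot, and variables do not carry over. Pictures are saved under pics/ and viewed, at most 10 in all, crops included, and the job is handed in when it is done.

```bash
ls; mkdir -p pics
cat > h.py <<'E'
import numpy as np, cv2
from workcell import get_state, snapshot
from scipy.spatial.transform import Rotation as R
def rot(q): return R.from_quat([q[1],q[2],q[3],q[0]])
def snap(n,f):
    s=snapshot(n); cv2.imwrite('pics/'+f+'.png',s['color'][:,:,::-1]); np.savez('pics/'+f+'.npz',**s); return s
def ray(s,u,v):
    d=np.linalg.inv(s['camera_matrix'])@np.array([u,v,1.]); return np.array(s['position']),rot(s['orientation']).apply(d)
def plane(s,u,v,z):
    p,d=ray(s,u,v); return p+d*(z-p[2])/d[2]
def pt(s,u,v):
    p,d=ray(s,u,v); return p+d*s['depth'][int(v),int(u)]
def cloud(s):
    h,w=s['depth'].shape; u,v=np.meshgrid(np.arange(w),np.arange(h))
    d=np.stack([u,v,np.ones_like(u)],-1).reshape(-1,3)@np.linalg.inv(s['camera_matrix']).T
    return (np.array(s['position'])+rot(s['orientation']).apply(d*s['depth'].reshape(-1,1))).reshape(h,w,3)
E
python3 - <<'E'
from h import *
a=snap('scene','scene1');b=snap('side','side1')
for s in(a,b): print(s['position'],rot(s['orientation']).as_matrix().round(2).tolist())
print(get_state())
E
```

```text
pics
[1772.06020233 -173.52717261 1051.78693556] [[0.07, 0.58, -0.81], [1.0, -0.03, 0.06], [0.01, -0.81, -0.58]]
[  26.95129532  936.7395183  1064.08575095] [[-0.9, -0.26, 0.34], [-0.43, 0.56, -0.71], [-0.01, -0.79, -0.62]]
{'t': 0.1, 'qpos': array([-1.31542859e+00,  1.31085187e-01,  1.48918409e+00,  1.10780812e-05,
        1.52303665e+00, -8.54106431e-02]), 'joint_vel': array([ 1.13641636e-04, -3.68971348e-04, -1.17645636e-03, -3.42007746e-04,
       -9.71237457e-05,  4.94801606e-04]), 'tau': array([ 2.36367858e-03, -5.61343682e+01, -4.93093157e+01,  7.71406805e-02,
        2.92475510e-02, -4.43857482e-05]), 'tool_pos': array([ 200.42196458, -564.99467289,  231.68509331]), 'tool_rot': array([-8.54017221e-04,  9.85518532e-01,  1.69565588e-01, -6.71958079e-05]), 'ft_force': array([-0.17986051, -0.58875414, -0.42657904]), 'ft_torque': array([-0.04512767,  0.00755928, -0.02295573]), 'gripper_force': 0.0, 'grip_width': 1.0001629241563659}
```

View pics/scene1.png

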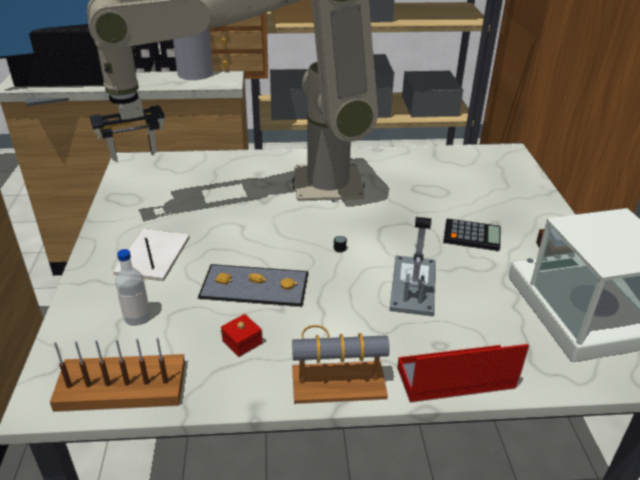

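View pics/side1.png

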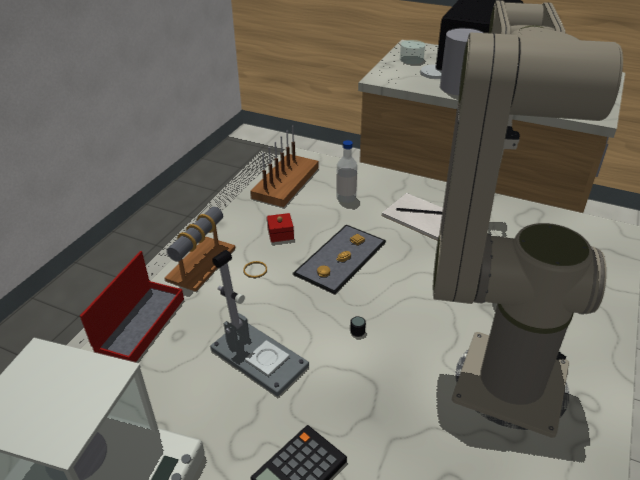

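The scene view shows the tray at about (255,284) with three lockets at (223,279), (257,278) and (289,283). The press base is at (414,284), with its raised lever leaning up to the grip at (423,223). In the side view the nest is at (267,357) and the grip at (222,258).

Run:
```python
from h import *
a=dict(np.load('pics/scene1.npz'));b=dict(np.load('pics/side1.npz'))
for n,s,l in(('sc',a,[(223,279),(257,278),(289,283),(423,223),(415,270),(125,300),(240,325),(340,243)]),('sd',b,[(358,239),(345,256),(323,271),(222,258),(267,357),(358,325)])):
    for p in l: print(n,p,pt(s,*p).round(0))
for n,s in(('sc',a),('sd',b)):
    for z,lab in((18,'base'),):
        P=cloud(s); m=(abs(P[...,2]-18)<5)&(P[...,0]>430)&(P[...,0]<850)&(P[...,1]>0)&(P[...,1]<300)
        hs=cv2.cvtColor(s['color'],cv2.COLOR_RGB2HSV); m&=hs[...,2]<150
        k,l,st,c=cv2.connectedComponentsWithStats(m.astype(np.uint8)); i=1+st[1:,4].argmax()
        q=P[l==i][:,:2].astype(np.float32); print(n,len(q),cv2.minAreaRect(q))
```

```text
sc (223, 279) [ 516. -315.   25.]
sc (257, 278) [ 512. -228.   21.]
sc (289, 283) [ 541. -145.   25.]
sc (423, 223) [639. 156. 268.]
sc (415, 270) [622. 157. 119.]
sc (125, 300) [ 653. -531.   85.]
sc (240, 325) [ 731. -263.   65.]
sc (340, 243) [391.   2.  37.]
sd (358, 239) [ 490. -306.   25.]
sd (345, 256) [ 498. -229.   18.]
sd (323, 271) [ 522. -135.   29.]
sd (222, 258) [618. 165. 268.]
sd (267, 357) [516. 184.  24.]
sd (358, 325) [361.  14.  34.]
sc 1355 ((547.1088256835938, 179.294921875), (109.89423370361328, 225.88201904296875), 76.25389099121094)
sd 2229 ((542.4716186523438, 178.90476989746094), (113.56734466552734, 218.73077392578125), 76.12643432617188)
```

```bash
python3 -m jog '[{"offset":[2.6,2.8,1]},{"offset":[2.6,2.8,1]},{"offset":[2.6,2.8,1]},{"offset":[2.6,2.8,0]},{"offset":[2.6,2.8,0]},{"offset":[2.6,2.8,0]},{"offset":[2.6,2.8,0]},{"offset":[2.6,2.8,0]},{"offset":[2.6,2.8,0]},{"offset":[2.6,2.8,0]}]'; python3 -m jog '[{"offset":[0.5,2.8,0]},{"offset":[0.5,2.8,0]},{"offset":[0,0,0]}]'
python3 - <<'E'
from h import *
a=snap('wrist','w1'); print(a['position'],get_state()['tool_rot'],rot(a['orientation']).as_matrix().round(2).tolist())
E
```

```text
[ 272.67167883 -538.17550713  383.1187385 ] [-7.05635999e-04  9.85518971e-01  1.69563721e-01 -7.22455354e-05] [[0.33, -0.91, -0.26], [-0.94, -0.32, -0.09], [-0.0, 0.28, -0.96]]validation failed for argument at $[0]...
validation failed for argument at $[0]...
```

View pics/w1.png

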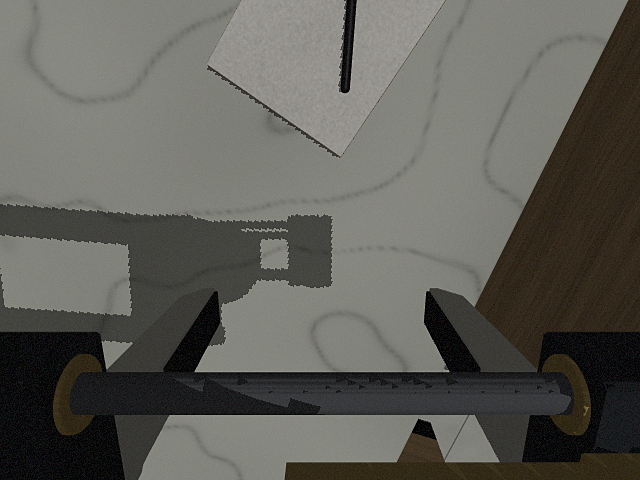

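The wrist view shows only the notepad and counter. Both moves were refused because every row needs a yaw, so I'll resend them.

```bash
python3 -m jog '[{"offset":[2.1,3.2,1],"yaw":-2},{"offset":[2.1,3.2,1],"yaw":-2},{"offset":[2.1,3.2,1],"yaw":-2},{"offset":[2.1,3.2,0],"yaw":-2},{"offset":[2.1,3.2,0],"yaw":-2},{"offset":[2.1,3.2,0],"yaw":-2},{"offset":[2.1,3.2,0],"yaw":-2},{"offset":[2.1,3.2,0],"yaw":-2},{"offset":[2.1,3.2,0],"yaw":-2},{"offset":[2.1,3.2,0],"yaw":-2}]'; python3 -m jog '[{"offset":[1,2,0],"yaw":0},{"offset":[0,0,0],"yaw":0},{"offset":[0,0,0],"yaw":0}]'
python3 - <<'E'
from h import *
a=snap('wrist','w2'); print(a['position'],get_state()['tool_pos'],get_state()['ft_force'])
E
```

```text
t: 0.98
tool_pos: [411.1, -243.7, 262.5]
tool_rot: [-0.0, 1.0, -0.005, 0.0]
ft_force: [0.8, 0.8, 0.4]
grip_width: 1.002
gripper_force: 0.0
t: 1.23
tool_pos: [420.9, -224.5, 262.4]
tool_rot: [0.0, 1.0, -0.003, -0.0]
ft_force: [-0.3, -0.7, 0.4]
grip_width: 1.002
gripper_force: 0.0
[ 497.54989601 -223.56655774  413.82559966] [ 420.46528296 -225.40298183  262.46281331] [-0.51380173 -0.11260575  0.52768146]
```

View pics/w2.png

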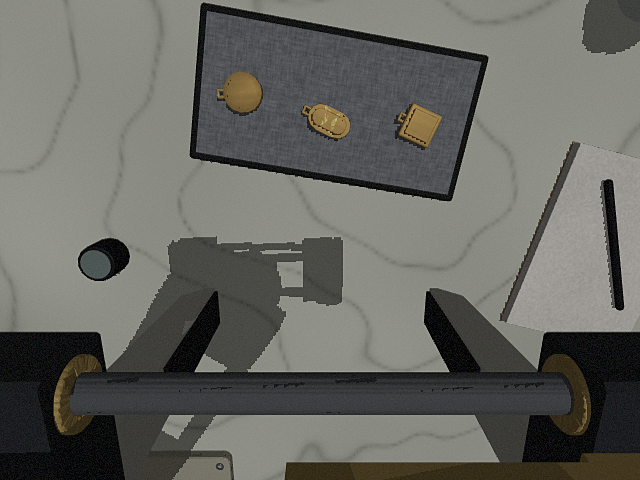

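The wrist view shows the round locket at (243,92) with its loop to the left at (220,94), the oval one at (327,121) and the square one at (420,124). The loop points roughly along world +y, so I'll close the fingers along x.

```bash
cat >> h.py <<'E'
def locket(s,roi=None,top=23):
    """brass mask biggest blobs: list of (centre on plane top, eroded body radius px, loop dir deg)"""
    h=cv2.cvtColor(s['color'],cv2.COLOR_RGB2HSV)
    m=((h[...,0]>10)&(h[...,0]<30)&(h[...,1]>90)&(h[...,2]>60)).astype(np.uint8)
    m=cv2.morphologyEx(m,cv2.MORPH_CLOSE,np.ones((5,5)))
    k,l,st,c=cv2.connectedComponentsWithStats(m); out=[]
    for i in range(1,k):
        if st[i,4]<500 or c[i][1]>320: continue
        b=(l==i).astype(np.uint8)
        r=max(cv2.distanceTransform(b,cv2.DIST_L2,5).max(),6)
        n=int(r*1.2)|1
        body=cv2.morphologyEx(b,cv2.MORPH_OPEN,cv2.getStructuringElement(cv2.MORPH_ELLIPSE,(n,n)))
        M=cv2.moments(body); u,v=M['m10']/M['m00'],M['m01']/M['m00']
        w=plane(s,u,v,top-7); f=plane(s,*c[i],top-7)-w
        lp=np.argwhere((b-body)>0); q=[plane(s,x,y,top-7) for y,x in lp]
        far=max(q,key=lambda z:np.linalg.norm(z-w)) if q else w
        out.append((u,v,w.round(1),round(r,1),np.degrees(np.arctan2(*(far-w)[[1,0]])).round(1),st[i,4]))
    return out
E
python3 - <<'E'
from h import *
s=dict(np.load('pics/w2.npz'))
for o in locket(s): print(o)
P=cloud(s)
for u,v in((243,92),(327,121),(420,124),(216,20),(470,75)): print(P[v,u].round(1))
E
```

```text
(241.98557692307693, 91.78926282051282, array([ 530.9, -150.2,   16. ]), np.float32(19.0), np.float64(100.7), np.int32(1321))
(419.1098003629764, 124.80580762250453, array([ 500.6, -316.9,   16. ]), np.float32(17.4), np.float64(-158.9), np.int32(1250))
(328.2692307692308, 120.67788461538461, array([ 504.8, -230.5,   16. ]), np.float32(13.2), np.float64(68.5), np.int32(1095))
[ 530.2 -152.3   22.4]
[ 504.4 -229.2   22.2]
[ 501.3 -316.3   22. ]
[ 592.8 -128.7    7.5]
[ 545.4 -364.     7.3]
```

```bash
python3 -m jog '[{"offset":[1,0,-0.6],"yaw":7},{"offset":[1,0,-0.6],"yaw":7},{"offset":[1,0,-0.6],"yaw":7},{"offset":[1,0,-0.6],"yaw":7},{"offset":[1,0,-0.6],"yaw":7},{"offset":[1,0,-0.6],"yaw":7},{"offset":[1,0,-0.6],"yaw":7},{"offset":[1,0,-0.6],"yaw":7},{"offset":[1,0,-0.6],"yaw":7},{"offset":[1,0,-0.6],"yaw":7}]'; python3 -m jog '[{"offset":[1,0.2,-0.6],"yaw":7},{"offset":[0,0.2,-0.6],"yaw":7},{"offset":[0,0,-0.6],"yaw":7},{"offset":[0,0,-0.6],"yaw":5},{"offset":[0,0,0],"yaw":0},{"offset":[0,0,0],"yaw":0}]'
python3 - <<'E'
from h import *
a=snap('wrist','w3'); print(get_state()['tool_pos'],get_state()['qpos'].round(2))
for o in locket(a): print(o)
P=cloud(a)
m=(abs(P[...,2]-22.5)<2.5)&(np.hypot(P[...,0]-531,P[...,1]+151)<16); print(m.sum(),P[m].mean(0))
E
```

```text
t: 2.12
tool_pos: [520.2, -227.3, 202.0]
tool_rot: [-0.0, 0.82, 0.572, -0.0]
ft_force: [1.1, -0.1, -0.8]
grip_width: 1.002
gripper_force: 0.0
t: 2.62
tool_pos: [529.7, -222.7, 178.1]
tool_rot: [-0.001, 0.674, 0.739, -0.0]
ft_force: [0.1, 1.0, 0.5]
grip_width: 0.998
gripper_force: 0.0
[ 530.09768328 -222.59734221  178.65866277] [-0.49  0.09  1.63 -0.    1.42 -0.58]
(580.6727272727272, 74.76739811912226, array([705.4, -90. ,  16. ]), 6, np.float64(-135.8), np.int32(1904))
(332.3850477796515, 137.18156267566047, array([ 530.6, -150. ,   16. ]), np.float32(23.0), np.float64(85.8), np.int32(1893))
(290.95454545454544, 236.2719821162444, array([ 504.9, -230.2,   16. ]), np.float32(15.2), np.float64(65.6), np.int32(1425))
1375 [ 530.65232877 -150.29325403   22.04081757]
```

View pics/w3.png

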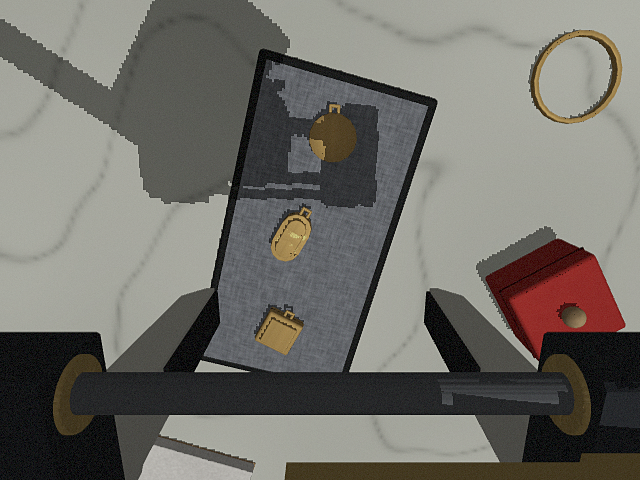

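The round locket is at (332,137) with its loop pointing straight up in the image, so the fingers will miss it. Two views agree on its position, (530.6, -150.2). Descending.

```bash
python3 -m jog '[{"offset":[0,2.4,-1.5],"yaw":0},{"offset":[0.05,2.4,-1.5],"yaw":0},{"offset":[0,2.42,-1.5],"yaw":0},{"offset":[0,0,-2.5],"yaw":0},{"offset":[0,0,-2.5],"yaw":0},{"offset":[0,0,-2],"yaw":0},{"offset":[0,0,-1.3],"yaw":0},{"offset":[0,0,-1.2],"yaw":0},{"offset":[0,0,-1],"yaw":0},{"offset":[0,0,0],"yaw":0}]' -1 && python3 -m jog '[{"offset":[0,0,0],"yaw":0},{"offset":[0,0,0],"yaw":0}]'
```

```text
t: 3.5
tool_pos: [530.1, -149.3, 27.0]
tool_rot: [-0.001, 0.673, 0.74, -0.0]
ft_force: [-0.1, 0.1, -0.2]
grip_width: 1.003
gripper_force: 0.0
t: 3.67
tool_pos: [532.0, -149.8, 29.8]
tool_rot: [0.001, 0.672, 0.74, 0.0]
ft_force: [0.1, -0.6, 0.9]
grip_width: 0.996
gripper_force: 0.0
```

```bash
python3 -m jog '[{"offset":[0,0,0],"yaw":0},{"offset":[0,0,0],"yaw":0},{"offset":[0,0,0],"yaw":0},{"offset":[0,0,0],"yaw":0},{"offset":[0,0,0],"yaw":0},{"offset":[0,0,0],"yaw":0},{"offset":[0,0,0],"yaw":0},{"offset":[0,0,0],"yaw":0},{"offset":[0,0,0],"yaw":0},{"offset":[0,0,0],"yaw":0}]' 1 15
python3 - <<'E'
from h import *
for i in range(3):
  a=snapshot('scene'); s=get_state(); print(s['tool_pos'].round(1),s['grip_width'])
E
```

```text
t: 4.5
tool_pos: [531.0, -149.3, 28.6]
tool_rot: [-0.0, 0.672, 0.74, -0.0]
ft_force: [-0.4, -0.5, -0.3]
grip_width: 0.375
gripper_force: 15.0
[ 531.  -149.3   28.6] 0.37269210703448075
[ 531.  -149.3   28.6] 0.3738266487108915
[ 531.  -149.3   28.6] 0.3777026023917567
```

```bash
python3 -m jog '[{"offset":[0,0,2],"yaw":0},{"offset":[0,0,3],"yaw":0},{"offset":[0,0,3],"yaw":0},{"offset":[0,1,3],"yaw":0},{"offset":[0,2,3],"yaw":0},{"offset":[-0.2,2.8,1],"yaw":0},{"offset":[-0.2,2.8,0],"yaw":0},{"offset":[-0.2,2.8,0],"yaw":0},{"offset":[-0.2,2.8,0],"yaw":0},{"offset":[-0.2,2.8,0],"yaw":0}]' && python3 -m jog '[{"offset":[-0.2,2.8,0],"yaw":0},{"offset":[-0.2,2.5,0],"yaw":0},{"offset":[-0.2,1.2,0],"yaw":0},{"offset":[0,0,0],"yaw":0},{"offset":[0,0,0],"yaw":0},{"offset":[0,0,0],"yaw":0}]'
python3 - <<'E'
from h import *
a=snap('wrist','w4'); print(get_state()['tool_pos'],get_state()['grip_width'])
E
```

```text
t: 5.48
tool_pos: [520.8, 22.0, 178.8]
tool_rot: [0.0, 0.672, 0.74, 0.0]
ft_force: [0.0, 1.0, -0.8]
grip_width: 0.373
gripper_force: 15.0
t: 5.98
tool_pos: [515.1, 84.8, 178.6]
tool_rot: [0.0, 0.672, 0.74, -0.0]
ft_force: [0.4, -0.8, -0.7]
grip_width: 0.375
gripper_force: 15.0
[515.19494839  84.63197977 178.58509985] 0.3747237180512504
```

View pics/w4.png

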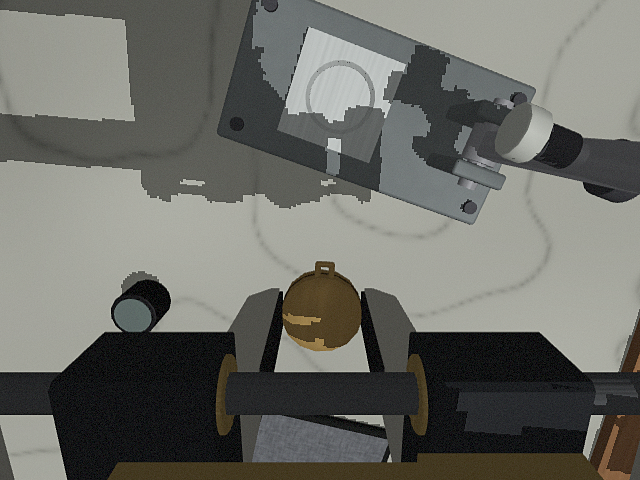

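The wrist view shows the nest ring centred near (340,97) on its bright block. The held locket is at (322,312), centred between the fingers with its loop up. Next I'll measure the nest, the press yaw and the offset of the locket in the hand.

Run:
```python
from h import *
s=dict(np.load('pics/w4.npz'));g=cv2.cvtColor(s['color'],cv2.COLOR_RGB2GRAY)
roi=cv2.GaussianBlur(g[40:160,270:420],(3,3),0)
c=cv2.HoughCircles(roi,cv2.HOUGH_GRADIENT,1,30,param1=60,param2=12,minRadius=28,maxRadius=40)
for u,v,r in (c[0][:4] if c is not None else []): print(u+270,v+40,r,plane(s,u+270,v+40,26).round(1), np.linalg.norm(plane(s,u+270+r,v+40,26)-plane(s,u+270,v+40,26)).round(1))
P=cloud(s);m=(P[...,2]>23)&(P[...,2]<29)&(abs(P[...,0]-518)<60)&(abs(P[...,1]-186)<60)&(g>60)
k,l,st,ce=cv2.connectedComponentsWithStats(m.astype(np.uint8));i=1+st[1:,4].argmax()
pp=np.argwhere(l==i); q=np.array([plane(s,x,y,26)[:2] for y,x in pp],np.float32); print(cv2.minAreaRect(q))
m=(P[...,2]>15)&(P[...,2]<20.5)&(np.hypot(P[...,0]-545,P[...,1]-180)<130)
k,l,st,ce=cv2.connectedComponentsWithStats(m.astype(np.uint8));i=1+st[1:,4].argmax()
pp=np.argwhere(l==i); q=np.array([plane(s,x,y,18)[:2] for y,x in pp],np.float32); print(cv2.minAreaRect(q))
# held locket
m=(P[...,2]>168)&(P[...,2]<178)&(np.hypot(P[...,0]-515,P[...,1]-85)<30)
h=cv2.cvtColor(s['color'],cv2.COLOR_RGB2HSV); m&=(h[...,0]>10)&(h[...,0]<30)&(h[...,1]>90)
q=P[m]; print(len(q),np.median(q,0),q.min(0),q.max(0), cv2.minEnclosingCircle(q[q[:,2]>171.5][:,:2].astype(np.float32)))
# handle
for v in(150,180):
  for u in(575,600): print(u,v,P[v,u].round(0))
```

```text
340.5 96.5 30.8 [518.5 185.9  26. ] 22.0
((517.9866333007812, 185.30252075195312), (71.77909851074219, 71.83313751220703), 76.19075012207031)
((544.2864990234375, 178.59341430664062), (108.68180847167969, 212.504638671875), 76.19596099853516)
4545 [514.48273345  86.21697387 171.89974179] [495.83623207  66.40762754 168.00913534] [532.23539036 102.11562009 177.41352313] ((513.8374633789062, 87.8072738647461), 18.387357711791992)
575 150 [605. 164. 172.]
600 150 [613. 165. 174.]
575 180 [718. 142.  -1.]
600 180 [612. 155. 180.]
```

```bash
python3 -m jog '[{"offset":[0,0.5,0],"yaw":7.07},{"offset":[0,0.5,0],"yaw":7.07},{"offset":[0,0.5,0],"yaw":7.07},{"offset":[0,0.5,0],"yaw":7.07},{"offset":[0,0.5,0],"yaw":7.07},{"offset":[0,1,0],"yaw":7.07},{"offset":[0,1.5,0],"yaw":7.07},{"offset":[0.1,1.6,0],"yaw":7.07},{"offset":[0.1,1.7,0],"yaw":7.07},{"offset":[0.14,1.78,0],"yaw":7.07}]' && python3 -m jog '[{"offset":[0,0,-3],"yaw":0},{"offset":[0,0,-3],"yaw":0},{"offset":[0,0,-2.5],"yaw":0},{"offset":[0,0,0],"yaw":0},{"offset":[0,0,0],"yaw":0}]'
python3 - <<'E'
from h import *
a=snap('side','s2'); b=snap('scene','s3'); st=get_state(); print(st['tool_pos'],2*np.degrees(np.arctan2(st['tool_rot'][2],st['tool_rot'][1])))
cv2.imwrite('pics/s2c.png',cv2.resize(a['color'][230:410,150:390,::-1],None,fx=3,fy=3))
E
```

```text
t: 6.87
tool_pos: [519.0, 185.7, 178.6]
tool_rot: [0.0, 0.118, 0.993, -0.0]
ft_force: [0.4, 0.1, -0.5]
grip_width: 0.373
gripper_force: 15.0
t: 7.28
tool_pos: [517.4, 185.2, 92.3]
tool_rot: [-0.002, 0.121, 0.993, -0.001]
ft_force: [0.3, 0.0, -0.3]
grip_width: 0.375
gripper_force: 15.0
[519.8468122  186.0987053   95.52656734] 166.16603026777528
```

View pics/s2c.png

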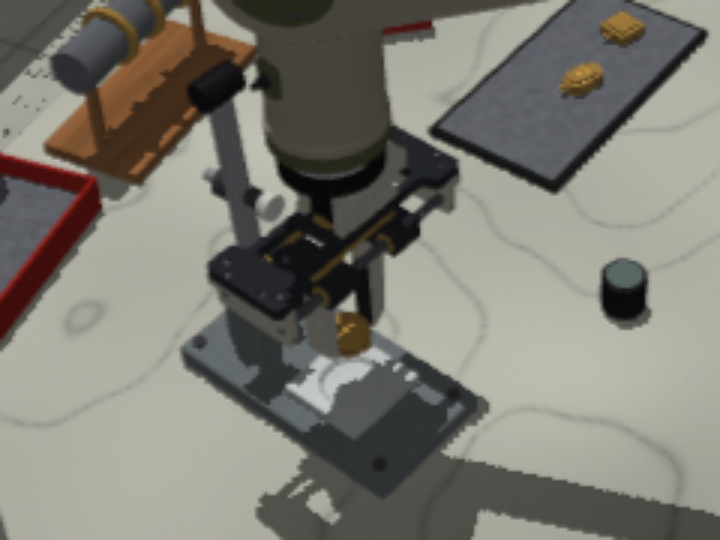

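The side crop shows the locket between the fingertips at (350,330), above the nest at (350,380). The lever is clear of the gripper body, so I'll lower it slowly.

```bash
python3 -m jog '[{"offset":[0,0,-1.5],"yaw":0},{"offset":[0,0,-1.2],"yaw":0},{"offset":[0,0,-0.8],"yaw":0},{"offset":[0,0,-0.5],"yaw":0},{"offset":[0,0,-0.4],"yaw":0},{"offset":[0,0,-0.3],"yaw":0},{"offset":[0,0,0],"yaw":0},{"offset":[0,0,0],"yaw":0}]' && python3 -m jog '[{"offset":[0,0,-0.15],"yaw":0},{"offset":[0,0,-0.15],"yaw":0},{"offset":[0,0,0],"yaw":0},{"offset":[0,0,0],"yaw":0}]' && python3 -m jog '[{"offset":[0,0,-0.1],"yaw":0},{"offset":[0,0,0],"yaw":0},{"offset":[0,0,0],"yaw":0}]'
```

```text
t: 8.05
tool_pos: [518.6, 186.6, 46.8]
tool_rot: [0.0, 0.12, 0.993, 0.0]
ft_force: [0.2, -0.0, -0.7]
grip_width: 0.378
gripper_force: 15.0
t: 8.38
tool_pos: [518.5, 186.5, 43.7]
tool_rot: [-0.0, 0.12, 0.993, -0.0]
ft_force: [-0.5, 0.4, -0.4]
grip_width: 0.377
gripper_force: 15.0
t: 8.63
tool_pos: [518.5, 186.5, 42.6]
tool_rot: [0.0, 0.12, 0.993, 0.0]
ft_force: [-0.9, 0.8, -1.0]
grip_width: 0.377
gripper_force: 15.0
```

```bash
python3 -m jog '[{"offset":[0,0,-0.07],"yaw":0},{"offset":[0,0,0],"yaw":0},{"offset":[0,0,0],"yaw":0}]'
```

```text
t: 8.88
tool_pos: [518.6, 186.5, 42.5]
tool_rot: [0.0, 0.12, 0.993, 0.0]
ft_force: [-3.4, -1.2, 4.9]
grip_width: 0.372
gripper_force: 15.0
```

It touched down at TCP height 42.5, and 42.6 was expected for a seated locket. Now I'll let go and rise.

```bash
python3 -m jog '[{"offset":[0,0,0],"yaw":0},{"offset":[0,0,0],"yaw":0},{"offset":[0,0,0],"yaw":0},{"offset":[0,0,0],"yaw":0}]' -0.3 && python3 -m jog '[{"offset":[0,0,1],"yaw":0},{"offset":[0,0,2],"yaw":0},{"offset":[0,0,3],"yaw":0},{"offset":[0,0,3],"yaw":0},{"offset":[-1.5,0.4,3],"yaw":0},{"offset":[-2.5,0.6,3],"yaw":0},{"offset":[-2,0.5,3],"yaw":0},{"offset":[-0.5,0,3],"yaw":0},{"offset":[0,0,3],"yaw":0},{"offset":[0,0,2],"yaw":0}]' && python3 -m jog '[{"offset":[0,0,1],"yaw":0},{"offset":[0,0,0],"yaw":0},{"offset":[0,0,0],"yaw":0}]'
python3 - <<'E'
from h import *
a=snap('side','s4'); b=snap('scene','s5'); w=snap('wrist','w5')
for n,s in(('side',a),('scene',b)):
    P=cloud(s);h=cv2.cvtColor(s['color'],cv2.COLOR_RGB2HSV)
    m=(h[...,0]>10)&(h[...,0]<30)&(h[...,1]>90)&(np.hypot(P[...,0]-518,P[...,1]-185)<35)
    if m.sum(): q=P[m]; print(n,m.sum(),np.median(q,0).round(1),q.min(0).round(1),q.max(0).round(1))
    m=(P[...,2]>245)&(np.hypot(P[...,0]-627,P[...,1]-159)<35); q=P[m]; print('handle',len(q),q.mean(0),q.min(0),q.max(0))
cv2.imwrite('pics/s4c.png',np.hstack([cv2.resize(a['color'][230:400,160:340,::-1],(400,378)),cv2.resize(b['color'][200:330,360:480,::-1],(380,378))]))
E
```

```text
t: 9.22
tool_pos: [518.4, 186.5, 41.8]
tool_rot: [-0.0, 0.12, 0.993, -0.0]
ft_force: [0.1, -0.7, -0.4]
grip_width: 0.612
gripper_force: 0.0
t: 10.05
tool_pos: [453.5, 201.9, 306.5]
tool_rot: [0.002, 0.12, 0.993, 0.001]
ft_force: [0.4, 0.0, 0.3]
grip_width: 0.651
gripper_force: 0.0
t: 10.3
tool_pos: [453.5, 201.5, 311.6]
tool_rot: [0.0, 0.12, 0.993, 0.0]
ft_force: [0.5, -0.6, -0.2]
grip_width: 0.653
gripper_force: 0.0
side 184 [514.2 191.1  34.4] [495.5 162.5  21. ] [531.6 205.1  40.8]
handle 235 [620.88528454 163.16473227 263.70326753] [608.50311796 139.69283786 245.18496098] [640.66281054 179.7270209  273.58088701]
scene 36 [529.  176.3  35. ] [510.1 169.5  29.5] [540.7 202.7  42.4]
handle 191 [635.177446   157.06388906 265.29627894] [616.77340821 138.3835987  245.57224616] [647.12610846 177.37186457 276.61490098]
```

View pics/s4c.png

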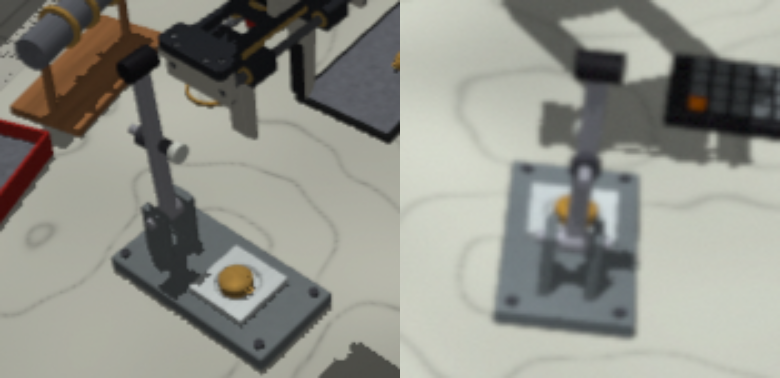

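The side crop shows the locket at (236,278) on the nest, with part of the rim showing beside it. I'll check that it is centred and lying flat.

Run:
```python
from h import *
a=dict(np.load('pics/s4.npz'));P=cloud(a);h=cv2.cvtColor(a['color'],cv2.COLOR_RGB2HSV)
m=(h[...,0]>10)&(h[...,0]<30)&(h[...,1]>90)&(np.hypot(P[...,0]-518,P[...,1]-185)<35)
q=P[m&(P[...,2]>33)]
A=np.c_[q[:,:2]-q[:,:2].mean(0),np.ones(len(q))]; print(len(q),q.mean(0),np.linalg.lstsq(A,q[:,2],rcond=None)[0])
v,u=np.nonzero(m); print(u.mean(),v.mean(),plane(a,u.mean(),v.mean(),31))
r=a['color'][330:380,240:295]; cv2.imwrite('pics/z.png',cv2.resize(r[:,:,::-1],None,fx=10,fy=10,interpolation=cv2.INTER_CUBIC))
# where should ring (r=22, z=26) project, and expected locket top
K=a['camera_matrix'];Rc=rot(a['orientation'])
for n,p in(('nest26',[518.3,185.6,26]),('top37',[518.3,185.6,37]),('hinge+22',[539.7,180.4,26]),('out-22',[497,190.9,26])):
    c=K@Rc.inv().apply(np.array(p)-a['position']); print(n,((c[:2]/c[2]-[240,330])*10).round(0))
```

```text
124 [516.06936824 188.45192579  36.02358506] [1.26952657e-02 6.24251602e-03 3.60235851e+01]
265.80434782608694 356.20108695652175 [515.61798864 188.43804292  31.        ]
nest26 [255. 264.]
top37 [252. 232.]
hinge+22 [185. 218.]
out-22 [326. 311.]
```

View pics/z.png

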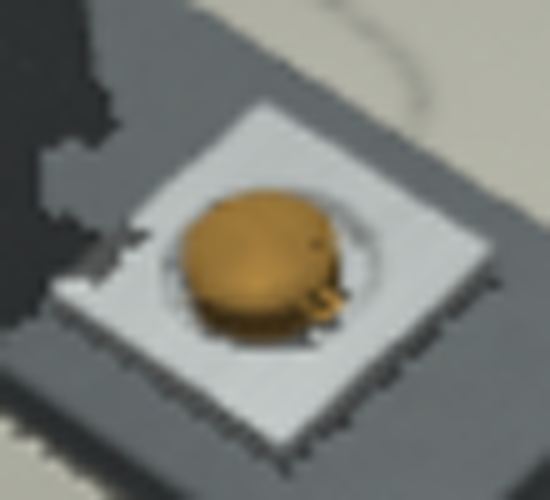

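The locket lies flat, with a tilt under 1° and its top at about 36 mm, and it sits inside the ring (ring 165–380 px, locket 180–340 px). Now to the grip, expected at (626.8, 159.1, 259).

```bash
python3 -m jog '[{"offset":[2,-0.5,0.5],"yaw":0},{"offset":[3.5,-0.9,0.5],"yaw":0},{"offset":[3.5,-0.9,0],"yaw":0},{"offset":[3.5,-0.9,0],"yaw":0},{"offset":[3,-0.7,0],"yaw":0},{"offset":[1.85,-0.35,0],"yaw":0},{"offset":[0,0,0],"yaw":0},{"offset":[0,0,0],"yaw":0}]'
python3 - <<'E'
from h import *
a=snap('side','s6'); b=snap('scene','s7'); print(get_state()['tool_pos'])
cv2.imwrite('pics/s6c.png',np.hstack([cv2.resize(a['color'][150:330,130:330,::-1],(400,360)),cv2.resize(b['color'][140:290,360:500,::-1],(386,360))]))
E
```

```text
t: 11.12
tool_pos: [626.9, 158.4, 318.9]
tool_rot: [-0.002, 0.12, 0.993, -0.001]
ft_force: [0.4, -0.2, 0.2]
grip_width: 0.649
gripper_force: 0.0
[626.14823957 159.15020457 320.65612613]
```

View pics/s6c.png

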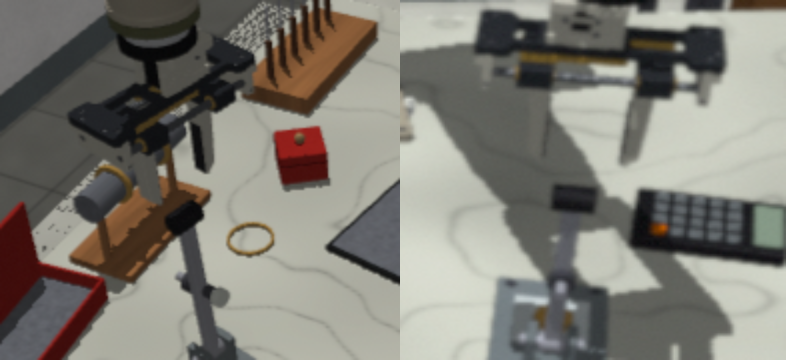

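The gripper straddles the grip: fingers at (545,158) and (630,163), grip at (575,198) in the scene half, and the remaining offset is perspective. Descending and pinching.

```bash
python3 -m jog '[{"offset":[0,0,-1.5],"yaw":0},{"offset":[0,0,-1.5],"yaw":0},{"offset":[0,0,-1.5],"yaw":0},{"offset":[0,0,-1.2],"yaw":0},{"offset":[0,0,-1],"yaw":0},{"offset":[0,0,0],"yaw":0},{"offset":[0,0,0],"yaw":0}]' && python3 -m jog '[{"offset":[0,0,0],"yaw":0},{"offset":[0,0,0],"yaw":0},{"offset":[0,0,0],"yaw":0},{"offset":[0,0,0],"yaw":0},{"offset":[0,0,0],"yaw":0},{"offset":[0,0,0],"yaw":0},{"offset":[0,0,0],"yaw":0},{"offset":[0,0,0],"yaw":0}]' 1 25
python3 - <<'E'
from h import *
a=snap('side','s8'); 
for i in range(4): snapshot('scene')
s=get_state();print(s['tool_pos'],s['ft_force'],s['grip_width'])
O=np.array([518.4,185.7]);ux=np.array([.9711,-.2385]);H=O+95*ux
prev=None
for i in range(0,24):
    th=np.radians(95-95*i/20); r=190
    p=np.r_[H-ux*r*np.cos(th),70+r*np.sin(th)]   # handle
    if prev is not None: print(i,((p-prev)/10).round(2),p.round(1))
    prev=p
E
```

```text
t: 11.8
tool_pos: [626.4, 159.2, 254.7]
tool_rot: [-0.0, 0.12, 0.993, -0.0]
ft_force: [0.1, 0.3, -0.3]
grip_width: 0.65
gripper_force: 0.0
t: 12.47
tool_pos: [627.1, 157.7, 255.8]
tool_rot: [0.0, 0.12, 0.993, -0.001]
ft_force: [-3.0, -4.6, 2.1]
grip_width: 0.385
gripper_force: 25.0
[627.06319097 157.69676858 255.73118276] [-2.12284423 -4.600844    2.36936318] 0.38722663169091376
1 [-1.53  0.38  0.07] [611.5 162.8 260. ]
2 [-1.53  0.38 -0.06] [596.2 166.6 259.4]
3 [-1.52  0.37 -0.19] [581.  170.3 257.5]
4 [-1.5   0.37 -0.32] [566.  174.  254.4]
5 [-1.47  0.36 -0.44] [551.3 177.6 249.9]
6 [-1.43  0.35 -0.57] [537.1 181.1 244.2]
7 [-1.38  0.34 -0.69] [523.3 184.5 237.4]
8 [-1.32  0.32 -0.8 ] [510.2 187.7 229.3]
9 [-1.25  0.31 -0.91] [497.7 190.8 220.2]
10 [-1.17  0.29 -1.01] [486.  193.7 210.1]
11 [-1.08  0.27 -1.11] [475.2 196.3 199. ]
12 [-0.99  0.24 -1.2 ] [465.3 198.8 187. ]
13 [-0.89  0.22 -1.28] [456.4 200.9 174.2]
14 [-0.78  0.19 -1.35] [448.5 202.9 160.7]
15 [-0.67  0.17 -1.41] [441.8 204.5 146.5]
16 [-0.56  0.14 -1.47] [436.2 205.9 131.9]
17 [-0.44  0.11 -1.51] [431.8 207.  116.8]
18 [-0.31  0.08 -1.54] [428.7 207.7 101.4]
19 [-0.19  0.05 -1.56] [426.8 208.2  85.7]
20 [-0.06  0.02 -1.57] [426.1 208.4  70. ]
21 [ 0.06 -0.02 -1.57] [426.8 208.2  54.3]
22 [ 0.19 -0.05 -1.56] [428.7 207.7  38.6]
23 [ 0.31 -0.08 -1.54] [431.8 207.   23.2]
```

The grip is pinched, with an opening of 0.387, or 36 mm. I'll swing it along the arc in stages, first 10 steps of 4.75°.

```bash
python3 -m jog '[{"offset":[-1.55,0.25,0.07],"yaw":0},{"offset":[-1.53,0.38,-0.06],"yaw":0},{"offset":[-1.52,0.37,-0.19],"yaw":0},{"offset":[-1.5,0.37,-0.32],"yaw":0},{"offset":[-1.47,0.36,-0.44],"yaw":0},{"offset":[0,0,0],"yaw":0}]' && python3 -m jog '[{"offset":[-1.43,0.35,-0.57],"yaw":0},{"offset":[-1.38,0.34,-0.69],"yaw":0},{"offset":[-1.32,0.32,-0.8],"yaw":0},{"offset":[-1.25,0.31,-0.91],"yaw":0},{"offset":[-1.17,0.29,-1.01],"yaw":0},{"offset":[0,0,0],"yaw":0}]'
```

```text
t: 13.22
tool_pos: [550.1, 176.6, 246.3]
tool_rot: [0.001, 0.12, 0.993, -0.0]
ft_force: [0.1, -1.3, 2.1]
grip_width: 0.383
gripper_force: 25.0
t: 13.72
tool_pos: [484.1, 192.8, 205.5]
tool_rot: [-0.001, 0.12, 0.993, 0.0]
ft_force: [-4.6, -1.3, 7.8]
grip_width: 0.386
gripper_force: 25.0
```

```bash
python3 -m jog '[{"offset":[-1.08,0.27,-1.11],"yaw":0},{"offset":[-0.99,0.24,-1.2],"yaw":0},{"offset":[-0.89,0.22,-1.28],"yaw":0},{"offset":[-0.78,0.19,-1.35],"yaw":0},{"offset":[0,0,0],"yaw":0}]' && python3 -m jog '[{"offset":[-0.67,0.17,-1.41],"yaw":0},{"offset":[-0.56,0.14,-1.47],"yaw":0},{"offset":[-0.44,0.11,-1.51],"yaw":0},{"offset":[-0.31,0.08,-1.54],"yaw":0},{"offset":[0,0,0],"yaw":0},{"offset":[0,0,0],"yaw":0}]'
python3 - <<'E'
from h import *
a=snap('side','s9');b=snap('scene','s10');s=get_state();print(s['tool_pos'],s['ft_force'],s['grip_width'])
O=np.array([518.4,185.7]);ux=np.array([.9711,-.2385]);uy=np.array([.2385,.9711])
for n,c in(('side',a),('scene',b)):
    P=cloud(c); x=(P[...,:2]-O)@ux; y=(P[...,:2]-O)@uy
    for lo in(-80,-60,-40,-20,0,20,40,60):
        m=(abs(y)<7)&(x>lo)&(x<lo+20)&(P[...,2]>60)&(P[...,2]<125)
        if m.sum()>3: print(n,lo,m.sum(),np.percentile(P[...,2][m],[50,90]).round(1))
E
```

```text
t: 14.13
tool_pos: [446.8, 202.0, 154.9]
tool_rot: [-0.001, 0.12, 0.993, 0.0]
ft_force: [-4.1, 0.2, 5.9]
grip_width: 0.384
gripper_force: 25.0
t: 14.63
tool_pos: [428.1, 206.6, 97.3]
tool_rot: [-0.001, 0.12, 0.993, -0.0]
ft_force: [-6.4, -0.7, 5.4]
grip_width: 0.383
gripper_force: 25.0
[428.33444651 206.57112028  97.94486769] [-7.21685901  0.14724747  4.53069944] 0.3817090064698977
side -20 5 [111.4 114.1]
side 0 35 [116.5 122.4]
side 20 34 [91.2 94.8]
side 40 46 [86.9 89.4]
side 60 47 [81.5 84.5]
scene -80 30 [120.  123.4]
scene -60 34 [114.5 118.6]
scene -40 30 [109.1 114. ]
scene -20 7 [106.1 108.8]
scene 0 60 [108.4 120.3]
scene 20 37 [94.2 98.7]
scene 40 29 [88.7 95.2]
scene 60 39 [85.6 89.8]
```

```bash
cat > lev.py <<'E'
from h import *
def lever(tag):
    O=np.array([518.4,185.7]);ux=np.array([.9711,-.2385]);uy=np.array([.2385,.9711])
    for n in('side','scene'):
        c=snap(n,tag+n);P=cloud(c); x=(P[...,:2]-O)@ux; y=(P[...,:2]-O)@uy; z=P[...,2]
        g=c['color'].max(2)
        # points near the bar: above hinge-lever line, bright steel, not the spindle
        m=(abs(y)<9)&(x>-78)&(x<75)&(z>55)&(z<135)&((x<-18)|(x>22))&(g>60)
        X,Z=x[m],z[m]
        if m.sum()<20: print(n,'few',m.sum()); continue
        k=np.ones(len(X),bool)
        for _ in range(6):
            f=np.polyfit(X[k],Z[k],1); r=Z-np.polyval(f,X); k=abs(r)<3
        print(n,k.sum(),len(k),'slope deg',np.degrees(np.arctan(-f[0])).round(2),'z at hinge x',np.polyval(f,95).round(1),'z at nest',f[1].round(1), 'xrange',X[k].min().round(),X[k].max().round())
        d=(g<50)&(abs(x+95)<20)&(abs(y)<20)&(z>50)&(z<140)
        if d.sum()>5: print('  dark near grip',d.sum(),np.percentile(z[d],[10,50,95]).round(1),x[d].mean().round(1),y[d].mean().round(1))
    s=get_state();print(s['t'],s['tool_pos'].round(1),s['ft_force'].round(1),s['grip_width'])
E
python3 -c "from lev import *;lever('a')"
```

```text
side 96 138 slope deg 13.18 z at hinge x 76.7 z at nest 98.9 xrange 23.0 75.0
  dark near grip 76 [105.4 118.5 132.1] -101.8 -5.9
scene 154 220 slope deg 14.11 z at hinge x 78.1 z at nest 102.0 xrange -76.0 74.0
  dark near grip 68 [119.5 125.8 131.4] -82.0 0.5
14.8333 [428.4 206.5  98.1] [-7.7  0.6  4.6] 0.38482150971547624
```

Both cameras put the lever 13.7° above level, not 9.5°, so the grip slid about 13 mm up between the fingers. I'll grip harder, carry on in small steps and measure the lever itself.

```bash
python3 -m jog '[{"offset":[0,0,0],"yaw":0},{"offset":[0,0,0],"yaw":0},{"offset":[-0.1,0,-0.5],"yaw":0},{"offset":[-0.1,0.05,-0.5],"yaw":0},{"offset":[-0.1,0,-0.5],"yaw":0},{"offset":[-0.1,0.05,-0.5],"yaw":0},{"offset":[0,0,-0.5],"yaw":0},{"offset":[0,0,0],"yaw":0},{"offset":[0,0,0],"yaw":0}]' - 38; python3 -c "from lev import *;lever('b')"
```

```text
t: 15.58
tool_pos: [424.8, 207.4, 73.2]
tool_rot: [-0.0, 0.12, 0.993, -0.0]
ft_force: [-8.4, -2.2, 6.3]
grip_width: 0.387
gripper_force: 38.0
side 109 158 slope deg 6.69 z at hinge x 76.4 z at nest 87.5 xrange 22.0 75.0
  dark near grip 71 [ 77.8  95.3 113.6] -105.9 -6.8
scene 121 180 slope deg 6.72 z at hinge x 78.7 z at nest 89.9 xrange -78.0 75.0
  dark near grip 66 [ 95.6 103.3 108.1] -86.1 -1.2
15.6833 [424.9 207.5  73.4] [-7.7 -2.1  5.8] 0.3852220516271867
```

```bash
python3 -m jog '[{"offset":[-0.1,0,-0.4],"yaw":0},{"offset":[-0.1,0.05,-0.4],"yaw":0},{"offset":[-0.05,0,-0.4],"yaw":0},{"offset":[0,0,-0.3],"yaw":0},{"offset":[0,0,0],"yaw":0},{"offset":[0,0,0],"yaw":0},{"offset":[0,0,0],"yaw":0}]'; python3 -c "from lev import *;lever('c')"
```

```text
t: 16.27
tool_pos: [423.7, 207.8, 59.1]
tool_rot: [0.001, 0.12, 0.993, -0.0]
ft_force: [-4.1, -4.2, 7.1]
grip_width: 0.387
gripper_force: 38.0
side 107 159 slope deg 3.53 z at hinge x 75.5 z at nest 81.4 xrange -18.0 75.0
  dark near grip 57 [55.8 81.3 91.3] -107.0 -7.6
scene 122 151 slope deg 2.71 z at hinge x 78.8 z at nest 83.3 xrange -78.0 75.0
  dark near grip 71 [79.1 89.9 93.8] -86.6 -0.6
16.3667 [423.6 207.8  59. ] [-4.3 -2.9  7.1] 0.3849058139495163
```

```bash
python3 -m jog '[{"offset":[0,0,-0.3],"yaw":0},{"offset":[0,0,-0.3],"yaw":0},{"offset":[0,0,-0.3],"yaw":0},{"offset":[0,0,0],"yaw":0},{"offset":[0,0,0],"yaw":0},{"offset":[0,0,0],"yaw":0},{"offset":[0,0,0],"yaw":0}]'; python3 -c "from lev import *;lever('d')"
```

```text
t: 16.95
tool_pos: [423.5, 207.8, 50.2]
tool_rot: [0.001, 0.12, 0.993, -0.0]
ft_force: [-5.5, -4.2, 9.6]
grip_width: 0.386
gripper_force: 38.0
side 121 173 slope deg 1.86 z at hinge x 75.0 z at nest 78.0 xrange -23.0 75.0
  dark near grip 42 [63.4 73.5 84.5] -108.2 -5.6
scene 112 147 slope deg 0.37 z at hinge x 77.8 z at nest 78.5 xrange -77.0 75.0
  dark near grip 73 [73.  82.6 87.4] -87.2 -0.5
17.05 [423.5 207.8  50.2] [-6.  -4.5  9.1] 0.38801329732762496
```

About 0.4° remains by the mean of both views, and 9.5 N at the handle matches the level value. I'll go 1.2 mm lower, hold, and check for creep.

```bash
python3 -m jog '[{"offset":[0,0,-0.12],"yaw":0},{"offset":[0,0,0],"yaw":0},{"offset":[0,0,0],"yaw":0},{"offset":[0,0,0],"yaw":0}]'; python3 -c "from lev import *;lever('e')";  python3 -m jog '[{"offset":[0,0,0],"yaw":0},{"offset":[0,0,0],"yaw":0},{"offset":[0,0,0],"yaw":0},{"offset":[0,0,0],"yaw":0},{"offset":[0,0,0],"yaw":0},{"offset":[0,0,0],"yaw":0},{"offset":[0,0,0],"yaw":0},{"offset":[0,0,0],"yaw":0},{"offset":[0,0,0],"yaw":0},{"offset":[0,0,0],"yaw":0}]' >/dev/null;python3 -m jog '[{"offset":[0,0,0],"yaw":0},{"offset":[0,0,0],"yaw":0},{"offset":[0,0,0],"yaw":0},{"offset":[0,0,0],"yaw":0},{"offset":[0,0,0],"yaw":0},{"offset":[0,0,0],"yaw":0},{"offset":[0,0,0],"yaw":0},{"offset":[0,0,0],"yaw":0},{"offset":[0,0,0],"yaw":0},{"offset":[0,0,0],"yaw":0}]' >/dev/null; python3 -c "from lev import *;lever('f')"
```

```text
t: 17.38
tool_pos: [423.5, 207.8, 49.2]
tool_rot: [0.001, 0.12, 0.993, -0.0]
ft_force: [-6.8, -4.1, 11.9]
grip_width: 0.385
gripper_force: 38.0
side 121 172 slope deg 1.38 z at hinge x 75.0 z at nest 77.3 xrange -22.0 74.0
  dark near grip 56 [64.8 73.3 94.3] -107.6 -6.1
scene 103 142 slope deg 0.37 z at hinge x 76.9 z at nest 77.5 xrange -78.0 73.0
  dark near grip 73 [72.1 81.5 86.8] -87.7 -0.9
17.4833 [423.5 207.8  49.1] [-6.8 -3.9 11.8] 0.38441979607389953
side 117 170 slope deg -0.48 z at hinge x 76.6 z at nest 75.8 xrange -22.0 74.0
  dark near grip 58 [65.1 72.3 94.5] -107.1 -6.2
scene 105 144 slope deg 0.5 z at hinge x 77.3 z at nest 78.1 xrange -78.0 75.0
  dark near grip 67 [72.8 80.1 85.5] -88.2 -1.0
19.25 [423.5 207.8  49.2] [-7.6 -3.7 12.3] 0.3865098328404627
```

```bash
python3 -c "from workcell import finish_job;print(finish_job())"
```

```text
the job is handed in; nothing more can be done
None
```

The round locket is lying flat in the nest, released, and the arm is holding the press lever level to within about half a degree by both cameras, with no creep over about 2 s before I handed the job in. I inferred the half-way pad squeeze from the level lever; I did not see the pad itself.

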